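# Pack the third sample block and lock the hold-down

## Robot

A 7-joint arm with a two-finger parallel gripper is mounted at the origin on the work surface. World frame = base frame: x ahead of the robot, y to its left, z up, the work surface at z = 0. Lengths are in m, angles in rad, forces in N, time in s.
With the tool pointing down it reaches from about 0.425 to 0.825 m from the base axis. Payload 3.6 kg.
Tool frame: the origin (TCP) lies midway between the tips of the shut fingers; the grasp point (between the pads) lies 19 mm behind it; z points along the fingers, y is the line along which they close (so a half turn about z gives the same grasp; the last joint's range is limited). The gripper opens to 85 mm and grips with 20 to 120 N. Pads are 22 mm wide; open, the fingers measure 114 mm over their backs; the gripper's body (76 mm by 85 mm) begins 54 mm behind the grasp point. The pads swing forward as they close: fully open they stand 13 mm farther back than shut.
Start: joints at [1.304, 0.615, -0.013, 1.423, 0.008, 1.103, -0.04], TCP at [0.155, -0.631, 0.231] pointing down, gripper open.
Joint ranges: [-3.12, 3.12], [-0.3, 2.06], [-1.34, 1.32], [0.26, 2.42], [-1.36, 4.5], [0.01, 1.98], [-2.84, 2.84]. Speed limits (rad/s): [2.79, 2.79, 3.14, 3.14, 3.14, 3.14, 3.14].

## Interface

Orientations are given as a unit quaternion [w, x, y, z].
In Python, from bench import observe, snapshot, camera_info, hand_in gives the robot as it stands. The module is installed in compiled form; this text tells all that it offers.
- The arm moves only by the tool move_arm, never from a script. Its argument "increments" is a list of rows, each an object with "xyz": the shift along the world's x, y, z in cm, a list of three; "twist": the turn, a rotation vector about the world's x, y, z in rad, a list of three; "hand": the opening, from 0 (shut) to 1 (fully open). A call has exactly 8 rows; each row is the pose to reach, as a shift and turn from the pose commanded when the call began; what a row does not reach only later rows make up. A row lasts 1/12 s, in which the tool goes at most 41.7 mm and 7.16 degrees, less where a joint would pass 70% of its speed; a pose out of reach is approached as far as the arm can. A call with a gripper value outside its range is refused whole. The fingers move at their own pace and stop on an object; "newtons" is the grip in N (left out, the last holds). Time passes only in rows, so rows that repeat a pose let the fingers close, or fill a call up. It gives the time, the measured TCP pose, the force, the opening and the grip force at its end, in the units of the state.
- observe(): the state, without advancing time (a new reading comes with each control period).
- snapshot(name): name is "side" or "top" or "wrist"; returns (picture, depth): 384x512x3 uint8, blue, green, red; 384x512 float32, m along the optical axis (not along the pixel's ray), 0 where there is no reading.
- camera_info(name): a dict with "mtx" (3x3 intrinsics, pixels), "k1" (the pictures are not rectified: a ray, as slopes to the right and down, at radius r is drawn at 1 + k1 r^2 times it, then the intrinsics apply), "rvec" (rotation vector, rad) and "tvec" (3), from world to camera coordinates, as OpenCV has them; the wrist camera has in their place "mount" (4x4, takes a point from camera to tool coordinates, whose origin is the TCP and whose axes are the flange's). Camera axes: x right, y down, z forward; pixel columns grow to the right and rows downward; lengths in m; the calibration is good to about 2 mm. A picture is of the moment at which its call begins: read the wrist's pose just before it. camera_info takes no time and is no camera call.
- hand_in(): hands the job in; it is judged then, once.
The state is a dict: "time": time; "joint_pos": joint angles; "qvel": joint speeds; "joint_torque": joint torques, N m; "ee_pos": TCP position; "eef_rot": TCP orientation; "contact_force": force on the tool from outside, world axes, zero at the start; "wrist_torque": the same for the moment, N m; "grip_width": finger opening in m; "grip_force": force on a finger pad.
Only numpy, scipy, OpenCV 4.12 (cv2) and the standard library are available. Lean on these libraries where they do the work, as an engineer would, in place of code of your own. Each camera call takes 0.05 s, during which the arm holds its last target. There are 200 camera calls.

## Task

Finish packing the hexagonal sample tray for travel: lay the loose hexagonal block flat in the tray's empty place, its faces snug against both blocks already there. Then pull the spring collar up, swing its arm round over the three blocks and feel for the notch where the collar drops, so that it is locked with the pad down on the blocks; leave everything else on the table where it is.

Things in the scene. Friction and masses are not known exactly. Their poses are not given: they have to be found in the camera images.
- tray: Fixed plywood tray, 215 x 150 mm, 8 mm thick. Origin: at table height under the corner where the packed blocks meet. x points from the hold-down post (axis at x = -75) to the empty place (x = +32), z up. Two packed blocks at x = -16, y = +-28 lie between 12 mm high fences: outer sides (y = +-57 to 62, x = -50 to -2) and behind (x = -54 to -49). No fence beside the empty place.
- seat (a point): Centre (half-way up, 25.5 mm above the table) of the empty place, where the loose block's centre belongs when two of its faces touch both packed blocks. Axes as the tray's. A block there has corners towards +x and -x, its free opposite flat faces towards +y and -y, and touches the other two with its faces 30 degrees either side of -x.
- block_c_mid (a point): Centre (half-way up) of the loose grey concrete hexagonal block: 56 mm across flats, 65 mm across corners, 35 mm high, about 0.2 kg, lying flat on the table beside the tray. Its x axis points at a corner; its flat faces look along 30, 90 and 150 degrees (and opposite) from its x axis.
- block_a_mid (a point): Centre of the packed block on the tray's +y side; loose, lying between the fences; same shape, size and axes as the loose block.
- block_b_mid (a point): Centre of the packed block on the tray's -y side; otherwise the same.
- collar_mid (a point): Centre of the hold-down's hexagonal steel collar, on the post axis: 46 mm across flats, 45 mm high; when down it spans 72 to 117 mm above the table, this point at 94.5 mm. The post inside ends at 120 mm. x points along the arm, which leaves just under the collar (60 to 72 mm up); z up. Flat faces look along 0, 60 and 120 degrees (and opposite) from x; the last two pairs are clear of the arm.
- pad (a point): Centre of the underside of the black rubber pad (40 mm diameter) at the arm's end, 83 mm from the post axis along the collar's x; 41 mm above the table while parked. Locked, it rests on the tops of the three blocks (43 mm), the collar about 1 mm up.
- collar_lift (a joint): Lift of the collar (m): 0 down, upper stop 0.022. A spring pushes it down: lifting takes about 9 N at first, 13 N at 14 mm. Down, it cannot be turned past an inner rim; lifted 14 mm or more it turns freely over it. Let go part-way, it rests on the rim about 11 mm up and can still be turned there with light torque, until it drops into the notch.
- collar_turn (a joint): Turn of collar and arm (rad), anticlockwise from above: near 0 parked (arm 72 degrees clockwise of the tray's x), 1.26 with the arm along the tray's x. The locking notch is inside, unseen, and differs from tray to tray: the collar drops into it somewhere from 1.05 to 1.47, with only about 0.06 play each way. The rim goes on past it to a stop at 1.85.
- cone: White ceramic cone, 98 mm high, 84 mm across its foot; bystander; origin under its centre.
- globe: Green glass globe, 120 mm across; bystander; origin under its centre.
- bowl: Black bowl, 110 mm across, 45 mm high; bystander; origin under its centre.
- puck: Round grey concrete sample disc, 72 mm across, 35 mm high, not part of the pack; bystander; origin under its centre.
Things that resemble listed ones, but are neither listed nor needed, are in the scene too. What is shaped like the part that bears block_c_mid but orange is not meant.

How it is judged:
By the outcome, as a careful person would: the job done as asked, in the order asked, and still so for the second after the job is handed in, with the robot touching nothing.
It also fails if it takes over 51 s, if anything falls off the work surface, if the arm or the gripper's body presses on something with over 40 N, if the wrist force passes 120 N, or if a joint passes its speed limit or range.

## Working session

There is one attempt and no reset: what is moved stays moved. The work goes in short steps, Python scripts to look and compute and a tool call to move; the robot and the scene stay as the last step left them, time stands still between calls to the robot, and variables do not carry over. Pictures are saved under pics/ and viewed, at most 10 in all, crops included, and the job is handed in when it is done.

Besides the shell and the picture viewer there is one more tool, called after "Emit:" in YAML: its name, and indented under it one key for each argument. move_arm: Moves the arm, as the interface text tells. Its arguments: {"type":"object","properties":{"increments":{"type":"array","items":{"type":"object","properties":{"xyz":{"type":"array","items":{"type":"number"}},"twist":{"type":"array","items":{"type":"number"}},"hand":{"type":"number"}}}},"newtons":{"type":"number"}},"required":["increments"]}

```bash
mkdir -p pics; cat > h.py <<'E'
import numpy as np, cv2
from bench import observe, snapshot, camera_info, hand_in
def pose(name,st=None):
    ci=camera_info(name)
    K=np.array(ci["mtx"],float)
    if "mount" in ci:
        M=np.array(ci["mount"]); w,x,y,z=st["eef_rot"]
        from scipy.spatial.transform import Rotation as R
        T=np.eye(4);T[:3,:3]=R.from_quat([x,y,z,w]).as_matrix();T[:3,3]=st["ee_pos"]
        W=T@M; return K,ci["k1"],W[:3,:3],W[:3,3]
    Rm=cv2.Rodrigues(np.array(ci["rvec"],float))[0];t=np.array(ci["tvec"],float).ravel()
    return K,ci["k1"],Rm.T,-Rm.T@t
def rays(px,P):
    K,k1,R,c=P
    px=np.atleast_2d(np.array(px,float)).reshape(-1,1,2)
    n=cv2.undistortPoints(px,K,np.array([k1,0,0,0.])).reshape(-1,2)
    return np.c_[n,np.ones(len(n))]@R.T
def plane(px,P,z):
    d=rays(px,P);c=P[3];s=(z-c[2])/d[:,2]
    return c+d*s[:,None]
def cloud(depth,P):
    v,u=np.mgrid[0:384,0:512];d=rays(np.c_[u.ravel(),v.ravel()],P)
    return (P[3]+d*depth.reshape(-1,1)).reshape(384,512,3)
E
python3 - <<'E'
from h import *
st=observe();print(st)
for n in("top","side"):
    p,d=snapshot(n);np.savez(n+"0.npz",p=p,d=d);cv2.imwrite(f"pics/{n}0.png",p);print(n,pose(n)[3],(d>0).mean())
E
```

```text
{'time': 0.0, 'joint_pos': array([ 1.30349896,  0.61590867, -0.01262957,  1.42489279,  0.00807584,
        1.10340276, -0.04038336]), 'qvel': array([ 0.00040034, -0.00083971,  0.00013119, -0.00069654,  0.00029963,
        0.00078034,  0.00094533]), 'joint_torque': array([-2.13587816e-05, -4.69209731e+01,  2.59100916e-01, -1.71033204e+01,
        9.93927126e-03,  9.57396172e-03,  8.77947571e-06]), 'ee_pos': array([ 0.15485064, -0.63050032,  0.23014697]), 'eef_rot': array([-1.27136021e-03,  9.92755031e-01,  1.20149106e-01, -1.57789603e-04]), 'contact_force': array([ 0.27529839, -0.1753373 , -0.00761884]), 'wrist_torque': array([-0.00764561,  0.02745261,  0.02097788]), 'grip_force': 0.0, 'grip_width': 0.08547556836460053}
top [0.35778888 0.01601844 1.17406922] 0.9962005615234375
side [0.01096654 0.59887257 0.98862224] 0.9960784912109375
```

View pics/top0.png

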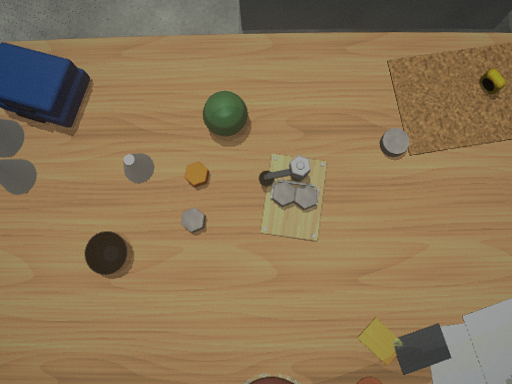

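View pics/side0.png

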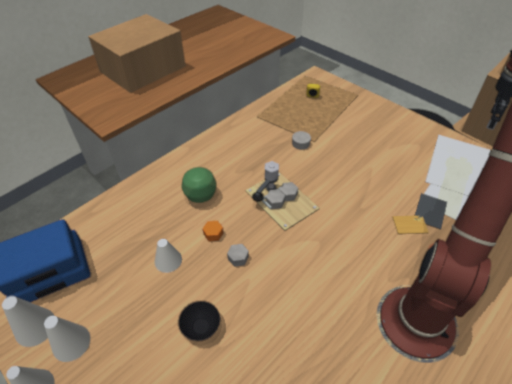

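The top view shows the loose grey block at (193,220), the packed blocks at (284,194) and (306,196), the collar at (300,168) and the pad at (267,178). The tray's empty place is just below the packed blocks, towards the robot. The orange decoy is at (197,174) and the puck at (395,142).

```bash
python3 - <<'E'
from h import *
f=np.load("top0.npz");P=pose("top");C=cloud(f["d"],P)
for n,(u,v) in dict(blk=(193,220),a=(284,194),b=(306,196),col=(300,168),pad=(266,179),globe=(225,113),cone=(135,165),orange=(197,174),seat=(294,210)).items():
    print(n,C[v,u].round(3))
for z,n,uv in((.035,"blk",(193,220)),(.043,"a",(284,194)),(.043,"b",(306,196)),(.117,"col",(300,168)),(.0,"tray corners",[(272,155),(327,160),(316,241),(261,233)])):
    print(n,plane(uv,P,z).round(3).tolist())
print(camera_info("wrist"))
E
```

```text
blk [0.49  0.19  0.038]
a [ 0.553 -0.043  0.042]
b [ 0.547 -0.099  0.041]
col [ 0.603 -0.079  0.119]
pad [0.59  0.002 0.056]
globe [0.748 0.102 0.11 ]
cone [0.626 0.332 0.079]
orange [0.61  0.181 0.036]
seat [ 0.516 -0.07   0.005]
blk [[0.49, 0.19, 0.035]]
a [[0.553, -0.043, 0.043]]
b [[0.547, -0.099, 0.043]]
col [[0.603, -0.079, 0.117]]
tray corners [[0.667, -0.015, 0.0], [0.651, -0.163, 0.0], [0.435, -0.126, 0.0], [0.458, 0.017, 0.0]]
{'mtx': array([[292.87010397,   0.        , 252.33875766],
       [  0.        , 292.87010397, 191.17144541],
       [  0.        ,   0.        ,   1.        ]]), 'k1': -0.00996100287926925, 'mount': array([[-4.56941839e-04, -9.60648398e-01, -2.77766893e-01,
         6.96455494e-02],
       [ 9.99999892e-01, -4.14779079e-04, -2.10554004e-04,
        -1.86649748e-04],
       [ 8.70564703e-05, -2.77766960e-01,  9.60648483e-01,
        -1.42568797e-01],
       [ 0.00000000e+00,  0.00000000e+00,  0.00000000e+00,
         1.00000000e+00]])}
```

Emit:
move_arm:
  increments:
    - {"xyz": [2.1, 3.5, 0.3]}
    - {"xyz": [4.2, 7.0, 0.6]}
    - {"xyz": [6.3, 10.5, 0.9]}
    - {"xyz": [8.4, 14, 1.2]}
    - {"xyz": [10.5, 17.5, 1.5]}
    - {"xyz": [12.6, 21, 1.8]}
    - {"xyz": [14.7, 24.5, 2.1]}
    - {"xyz": [16.8, 28, 2.4], "hand": 1}

```text
validation failed for argument at $.in...
```

Emit:
move_arm:
  increments:
    - {"xyz": [2.3, 3.4, 0]}
    - {"xyz": [4.6, 6.8, 0]}
    - {"xyz": [6.9, 10.2, 0]}
    - {"xyz": [9.2, 13.6, 0]}
    - {"xyz": [11.5, 17, 0]}
    - {"xyz": [13.8, 20.4, 0]}
    - {"xyz": [16.1, 23.8, 0]}
    - {"xyz": [18.4, 27.2, 0]}

```text
validation failed for argument at $.in...
```

```bash
python3 - <<'E'
from h import *
st=observe();p,d=snapshot("wrist");np.savez("w1.npz",p=p,d=d,st=np.r_[st["ee_pos"],st["eef_rot"]]);cv2.imwrite("pics/w1.png",p)
print(st["time"],st["ee_pos"],st["eef_rot"],st["joint_pos"].round(2),pose("wrist",st)[3])
E
```

```text
0.1 [ 0.15487211 -0.63057394  0.23024086] [-1.16137255e-03  9.92755709e-01  1.20144635e-01 -1.45596324e-04] [ 1.3   0.62 -0.01  1.42  0.01  1.1  -0.04] [ 0.2225435  -0.61410257  0.37280908]
```

View pics/w1.png

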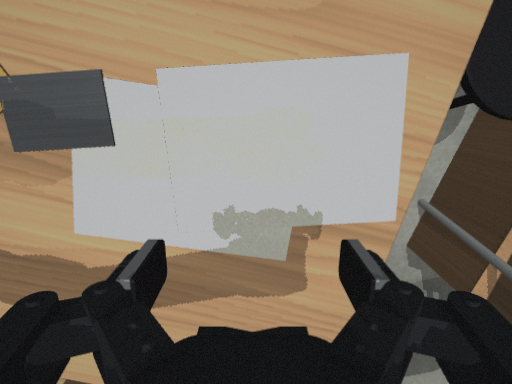

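The move was refused because the rows need every field, so this picture shows only the start area: papers, with the fingers at (150,270) and (355,270). Resending in full.

Emit:
move_arm:
  increments:
    - {"xyz": [2.1, 3.5, 0.3], "twist": [0, 0, 0], "hand": 1}
    - {"xyz": [4.2, 7.0, 0.6], "twist": [0, 0, 0], "hand": 1}
    - {"xyz": [6.3, 10.5, 0.9], "twist": [0, 0, 0], "hand": 1}
    - {"xyz": [8.4, 14, 1.2], "twist": [0, 0, 0], "hand": 1}
    - {"xyz": [10.5, 17.5, 1.5], "twist": [0, 0, 0], "hand": 1}
    - {"xyz": [12.6, 21, 1.8], "twist": [0, 0, 0], "hand": 1}
    - {"xyz": [14.7, 24.5, 2.1], "twist": [0, 0, 0], "hand": 1}
    - {"xyz": [16.8, 28, 2.4], "twist": [0, 0, 0], "hand": 1}

```text
time: 0.82
ee_pos: [0.3235, -0.3493, 0.2554]
eef_rot: [-0.0, 0.993, 0.12, -0.0]
contact_force: [1.3, 0.1, 0.7]
grip_width: 0.0852
grip_force: 0.0
```

Emit:
move_arm:
  increments:
    - {"xyz": [2.3, 3.4, 0], "twist": [0, 0, 0], "hand": 1}
    - {"xyz": [4.6, 6.8, 0], "twist": [0, 0, 0], "hand": 1}
    - {"xyz": [6.9, 10.2, 0], "twist": [0, 0, 0], "hand": 1}
    - {"xyz": [9.2, 13.6, 0], "twist": [0, 0, 0], "hand": 1}
    - {"xyz": [11.5, 17, 0], "twist": [0, 0, 0], "hand": 1}
    - {"xyz": [13.8, 20.4, 0], "twist": [0, 0, 0], "hand": 1}
    - {"xyz": [16.1, 23.8, 0], "twist": [0, 0, 0], "hand": 1}
    - {"xyz": [18.4, 27.2, 0], "twist": [0, 0, 0], "hand": 1}

```text
time: 1.48
ee_pos: [0.5076, -0.0774, 0.2553]
eef_rot: [0.0, 0.993, 0.12, -0.0]
contact_force: [0.6, -0.3, 0.2]
grip_width: 0.0858
grip_force: 0.0
```

```bash
python3 - <<'E'
from h import *
st=observe();p,d=snapshot("wrist");np.savez("w1.npz",p=p,d=d,st=np.r_[st["ee_pos"],st["eef_rot"]]);cv2.imwrite("pics/w2.png",p)
print(st["time"],st["ee_pos"],st["eef_rot"],st["joint_pos"].round(2),pose("wrist",st)[3],st["contact_force"],np.abs(st["qvel"]).max())
E
```

```text
1.4833 [ 0.5076135  -0.07744566  0.25525319] [ 4.48105631e-05  9.92766151e-01  1.20063963e-01 -1.14378471e-04] [ 0.23  0.38 -0.18  1.78  0.08  0.99 -1.3 ] [ 0.57523708 -0.06062937  0.3978127 ] [ 0.62922242 -0.27134749  0.16339557] 0.9399942310046275
```

View pics/w2.png

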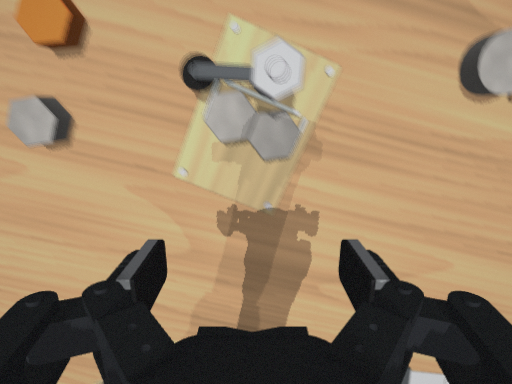

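The picture was taken while the arm was still moving. The tray is at (255,110), the collar at (277,70), the packed blocks at (230,115) and (275,135), and the loose block at (35,120). I'll move out slightly and let it settle before measuring the tray, then do the same over the block.

Emit:
move_arm:
  increments:
    - {"xyz": [3.5, 0.7, -1], "twist": [0, 0, 0], "hand": 1}
    - {"xyz": [6.5, 0.7, -2], "twist": [0, 0, 0], "hand": 1}
    - {"xyz": [6.5, 0.7, -2], "twist": [0, 0, 0], "hand": 1}
    - {"xyz": [6.5, 0.7, -2], "twist": [0, 0, 0], "hand": 1}
    - {"xyz": [6.5, 0.7, -2], "twist": [0, 0, 0], "hand": 1}
    - {"xyz": [6.5, 0.7, -2], "twist": [0, 0, 0], "hand": 1}
    - {"xyz": [6.5, 0.7, -2], "twist": [0, 0, 0], "hand": 1}
    - {"xyz": [6.5, 0.7, -2], "twist": [0, 0, 0], "hand": 1}

```text
time: 2.2
ee_pos: [0.5715, -0.0727, 0.2361]
eef_rot: [0.0, 0.993, 0.12, 0.0]
contact_force: [-0.8, -0.3, 0.0]
grip_width: 0.0856
grip_force: 0.0
```

```bash
python3 - <<'E'
from h import *
st=observe();p,d=snapshot("wrist");np.savez("w1.npz",p=p,d=d,st=np.r_[st["ee_pos"],st["eef_rot"]]);cv2.imwrite("pics/w3.png",p)
print(st["time"],st["ee_pos"],st["eef_rot"],np.abs(st["qvel"]).max())
E
```

```text
2.2 [ 0.57146614 -0.07265841  0.2361103 ] [1.93316157e-04 9.92801455e-01 1.19770867e-01 4.16000950e-04] 0.006370262486447162
```

Emit:
move_arm:
  increments:
    - {"xyz": [-0.6, 4, 0], "twist": [0, 0, 0], "hand": 1}
    - {"xyz": [-1.2, 8, 0], "twist": [0, 0, 0], "hand": 1}
    - {"xyz": [-1.8, 12, 0], "twist": [0, 0, 0], "hand": 1}
    - {"xyz": [-2.4, 16, 0], "twist": [0, 0, 0], "hand": 1}
    - {"xyz": [-3, 20, -1], "twist": [0, 0, 0], "hand": 1}
    - {"xyz": [-3.6, 24, -2], "twist": [0, 0, 0], "hand": 1}
    - {"xyz": [-4, 26, -3], "twist": [0, 0, 0], "hand": 1}
    - {"xyz": [-4, 26, -3], "twist": [0, 0, 0], "hand": 1}

```text
time: 2.92
ee_pos: [0.5283, 0.1953, 0.204]
eef_rot: [-0.002, 0.992, 0.126, -0.002]
contact_force: [0.1, 0.1, -0.1]
grip_width: 0.0852
grip_force: 0.0
```

Emit:
move_arm:
  increments:
    - {"xyz": [0, 0, 0], "twist": [0, 0, 0], "hand": 1}
    - {"xyz": [0, 0, 0], "twist": [0, 0, 0], "hand": 1}
    - {"xyz": [0, 0, 0], "twist": [0, 0, 0], "hand": 1}
    - {"xyz": [0, 0, 0], "twist": [0, 0, 0], "hand": 1}
    - {"xyz": [0, 0, 0], "twist": [0, 0, 0], "hand": 1}
    - {"xyz": [0, 0, 0], "twist": [0, 0, 0], "hand": 1}
    - {"xyz": [0, 0, 0], "twist": [0, 0, 0], "hand": 1}
    - {"xyz": [0, 0, 0], "twist": [0, 0, 0], "hand": 1}

```text
time: 3.58
ee_pos: [0.5321, 0.1875, 0.2054]
eef_rot: [-0.0, 0.993, 0.12, 0.0]
contact_force: [-0.8, -0.1, -0.4]
grip_width: 0.0854
grip_force: 0.0
```

```bash
python3 - <<'E'
from h import *
st=observe();p,d=snapshot("wrist");np.savez("w2.npz",p=p,d=d,st=np.r_[st["ee_pos"],st["eef_rot"]]);cv2.imwrite("pics/w4.png",p)
print(st["time"],st["ee_pos"],st["eef_rot"],np.abs(st["qvel"]).max())
a=cv2.imread("pics/w3.png");cv2.imwrite("pics/m.png",cv2.resize(np.vstack([a[:270],p[:270]]),None,fx=1.1,fy=1.1))
E
```

```text
3.5833 [0.53210694 0.18753304 0.20538092] [-4.63322404e-05  9.92788293e-01  1.19880775e-01  5.80348756e-05] 0.004375425920577245
```

View pics/m.png

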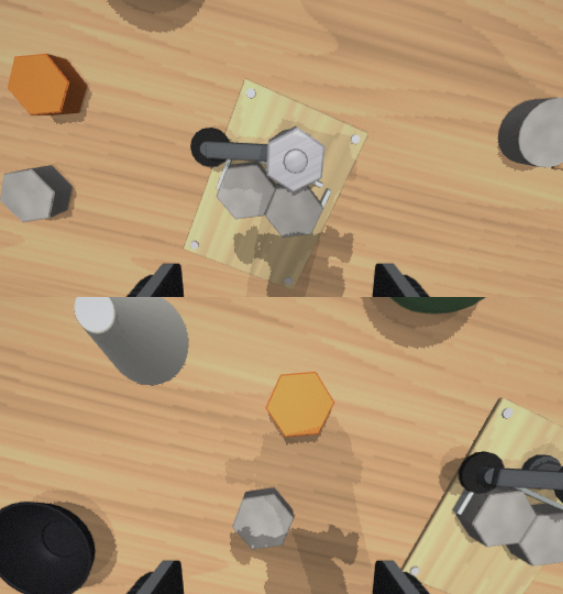

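The upper half shows the tray still, with collar (267,145) and packed blocks (224,173) and (267,189) in frame pixels. The lower half shows the loose block at (239,202), with a gripper shadow across it. I'll segment the block tops by depth.

```bash
cat >> h.py <<'E'
def load(fn):
    f=np.load(fn);s=f["st"];P=pose("wrist",dict(ee_pos=s[:3],eef_rot=s[3:]));return f["p"],f["d"],P
def top(img,C,seed,z,P,tol=.005,smax=60,lim=45):
    hsv=cv2.cvtColor(img,cv2.COLOR_BGR2HSV)
    m=((abs(C[...,2]-z)<tol)&(hsv[...,1]<smax)).astype(np.uint8)
    v,u=np.mgrid[0:384,0:512];m[np.hypot(u-seed[0],v-seed[1])>lim]=0
    m=cv2.morphologyEx(m,cv2.MORPH_OPEN,np.ones((3,3),np.uint8))
    n,l=cv2.connectedComponents(m);k=l[seed[1],seed[0]]
    vv,uu=np.where(l==k);return plane(np.c_[uu,vv],P,z)[:,:2],np.median(C[l==k][:,2]),k
def hexfit(X):
    best=None
    for a in np.radians(np.arange(0,60,.5)):
        D=a+np.radians([0,60,120]);N=np.c_[np.cos(D),np.sin(D)]
        pr=X@N.T;hi=np.percentile(pr,99.7,0);lo=np.percentile(pr,.3,0)
        w=hi-lo
        if best is None or w.sum()<best[0]:
            best=(w.sum(),np.degrees(a),w,np.linalg.lstsq(N,(hi+lo)/2,rcond=None)[0])
    return best[1:]
E
python3 - <<'E'
from h import *
def px(img,C,s,z,P,**k):
    X,zm,kk=top(img,C,s,z,P,**k);a,w,c=hexfit(X);print(s,kk,len(X),"z",zm.round(4),"normal deg",a,"w",w.round(4),"c",c.round(4));return X,c
p,d,P=load("w2.npz");C=cloud(d,P)
print("loose (w2)");px(p,C,(239,202),.035,P)
p,d,P=load("w1.npz");C=cloud(d,P)
print("collar");px(p,C,(258,150),.117,P)
X,_=px(p,C,(224,173),.043,P,lim=75)
print("blocks")
c=plane([(224,173),(267,189)],P,.043)[:,:2]
for i in range(4):
    s=((X-c.mean(0))@(c[1]-c[0]))>0
    r=[hexfit(X[s==b]) for b in(0,1)];c=np.array([q[2] for q in r])
for q in r: print(q)
t=c[0]-c[1];print("sep",np.hypot(*t),"tray y deg",np.degrees(np.arctan2(*-t[::-1])))
# pad arm direction: dark
hsv=cv2.cvtColor(p,cv2.COLOR_BGR2HSV);m=(hsv[...,2]<60)&(C[...,2]>.04)&(C[...,2]<.075);m[:,:150]=0;m[:,280:]=0;m[220:]=0
v,u=np.where(m);print("pad/arm px",len(v));Q=C[m];print(Q.mean(0));k=Q[:,2]<.058;print("pad",Q[k].mean(0),k.sum())
E
```

```text
loose (w2)
(239, 202) 1 1993 z 0.0349 normal deg 23.5 w [0.0555 0.0547 0.0554] c [0.4932 0.1941]
collar
(258, 150) 1 2272 z 0.1171 normal deg 39.5 w [0.0454 0.0452 0.0453] c [ 0.6097 -0.0776]
(224, 173) 1 3655 z 0.043 normal deg 49.0 w [0.1057 0.1077 0.0596] c [ 0.5518 -0.0684]
blocks
(np.float64(21.5), array([0.05522221, 0.0552869 , 0.0555249 ]), array([ 0.55651471, -0.04081994]))
(np.float64(21.0), array([0.05491421, 0.05520773, 0.05512089]), array([ 0.54762069, -0.09626158]))
sep 0.056150505003259514 tray y deg -99.1138098940526
pad/arm px 584
[0.59626233 0.00667544 0.04943596]
pad [0.5962909  0.00708517 0.04895189] 569
```

Emit:
move_arm:
  increments:
    - {"xyz": [-1.5, 0.2, -3], "twist": [0, 0, -0.12], "hand": 1}
    - {"xyz": [-3, 0.5, -6], "twist": [0, 0, -0.24], "hand": 1}
    - {"xyz": [-3.9, 0.6, -9.5], "twist": [0, 0, -0.354], "hand": 1}
    - {"xyz": [-3.9, 0.6, -12], "twist": [0, 0, -0.354], "hand": 1}
    - {"xyz": [-3.9, 0.6, -15], "twist": [0, 0, -0.354], "hand": 1}
    - {"xyz": [-3.9, 0.6, -17], "twist": [0, 0, -0.354], "hand": 1}
    - {"xyz": [-3.9, 0.6, -19], "twist": [0, 0, -0.354], "hand": 1}
    - {"xyz": [-3.9, 0.6, -20.1], "twist": [0, 0, -0.354], "hand": 1}
  newtons: 40

```text
time: 4.3
ee_pos: [0.492, 0.1936, 0.0022]
eef_rot: [0.001, 0.998, -0.056, -0.001]
contact_force: [-0.1, -0.9, 0.1]
grip_width: 0.0854
grip_force: 0.0
```

Emit:
move_arm:
  increments:
    - {"xyz": [0, 0, 0], "twist": [0, 0, 0], "hand": 1}
    - {"xyz": [0, 0, 0], "twist": [0, 0, 0], "hand": 0.55}
    - {"xyz": [0, 0, 0], "twist": [0, 0, 0], "hand": 0.4}
    - {"xyz": [0, 0, 0], "twist": [0, 0, 0], "hand": 0.3}
    - {"xyz": [0, 0, 0], "twist": [0, 0, 0], "hand": 0.3}
    - {"xyz": [0, 0, 0], "twist": [0, 0, 0], "hand": 0.3}
    - {"xyz": [0, 0, 0], "twist": [0, 0, 0], "hand": 0.3}
    - {"xyz": [0, 0, 0], "twist": [0, 0, 0], "hand": 0.3}
  newtons: 40

```text
time: 4.97
ee_pos: [0.4941, 0.1942, 0.0058]
eef_rot: [-0.001, 0.998, -0.057, 0.001]
contact_force: [0.2, -0.4, 6.8]
grip_width: 0.0556
grip_force: 44.0
```

Emit:
move_arm:
  increments:
    - {"xyz": [0, 0, 3], "twist": [0, 0, 0], "hand": 0.3}
    - {"xyz": [0, -2, 6], "twist": [0, 0, 0], "hand": 0.3}
    - {"xyz": [0.1, -6, 7], "twist": [0, 0, -0.01], "hand": 0.3}
    - {"xyz": [0.2, -10, 7], "twist": [0, 0, -0.02], "hand": 0.3}
    - {"xyz": [0.3, -14, 7], "twist": [0, 0, -0.03], "hand": 0.3}
    - {"xyz": [0.5, -18, 7], "twist": [0, 0, -0.04], "hand": 0.3}
    - {"xyz": [0.6, -22, 7], "twist": [0, 0, -0.045], "hand": 0.3}
    - {"xyz": [0.7, -25.4, 6], "twist": [0, 0, -0.045], "hand": 0.3}

```text
time: 5.63
ee_pos: [0.5008, -0.0637, 0.0658]
eef_rot: [0.001, 0.997, -0.08, 0.002]
contact_force: [-0.4, -0.4, -1.6]
grip_width: 0.0553
grip_force: 43.9
```

Emit:
move_arm:
  increments:
    - {"xyz": [0, 0, -1], "twist": [0, 0, 0], "hand": 0.3}
    - {"xyz": [0, 0, -2], "twist": [0, 0, 0], "hand": 0.3}
    - {"xyz": [0, 0, -2.4], "twist": [0, 0, 0], "hand": 0.3}
    - {"xyz": [0, 0, -2.4], "twist": [0, 0, 0], "hand": 0.3}
    - {"xyz": [0, 0, -2.4], "twist": [0, 0, 0], "hand": 0.3}
    - {"xyz": [0, 0, -2.4], "twist": [0, 0, 0], "hand": 0.3}
    - {"xyz": [0, 0, -2.4], "twist": [0, 0, 0], "hand": 0.3}
    - {"xyz": [0, 0, -2.4], "twist": [0, 0, 0], "hand": 0.3}

```text
time: 6.3
ee_pos: [0.5004, -0.0595, 0.0407]
eef_rot: [-0.0, 0.997, -0.078, 0.0]
contact_force: [-0.1, -0.3, -2.2]
grip_width: 0.0554
grip_force: 43.8
```

```bash
python3 - <<'E'
from h import *
st=observe();p,d=snapshot("wrist");np.savez("w3.npz",p=p,d=d,st=np.r_[st["ee_pos"],st["eef_rot"]]);cv2.imwrite("pics/w5.png",p)
print(st["time"],st["ee_pos"],st["eef_rot"],st["joint_pos"].round(2),st["contact_force"],st["grip_width"])
E
```

```text
6.3 [ 0.50036182 -0.05951615  0.04072175] [-8.60964935e-05  9.96926688e-01 -7.83389072e-02  4.31909464e-04] [ 0.14  0.68 -0.1   2.02  0.15  0.44 -1.8 ] [-0.12385604 -0.32864291 -2.20728493] 0.055401283136367954
```

View pics/w5.png

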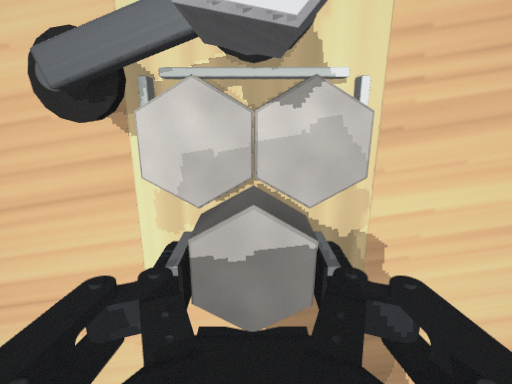

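The held block, top centred at (254,269), lines up with the notch between the packed blocks, whose gap meets at (254,181). I'll check the offset numerically.

```bash
python3 - <<'E'
from h import *
p,d,P=load("w3.npz");C=cloud(d,P)
X,z,k=top(p,C,(254,255),.07,P,lim=75,tol=.004);print("held",z,hexfit(X),len(X))
X=[]
for s in((195,140),(315,140)):
    x,z,k=top(p,C,s,.043,P,lim=72,tol=.004)
    # split by seam column
    X.append(x)
A=np.vstack(X);c=np.array([[.5565,-.0408],[.5476,-.0963]])
for i in range(4):
    s=((A-c.mean(0))@(c[1]-c[0]))>0
    r=[hexfit(A[s==b]) for b in(0,1)];c=np.array([q[2] for q in r])
print(r,z)
t=c[0]-c[1];a=np.arctan2(*-t[::-1]);xd=np.array([np.cos(a-np.pi/2),np.sin(a-np.pi/2)])
print(np.degrees(a),np.hypot(*t),"seat",c.mean(0)+.0486*xd,"post(expected)",c.mean(0)-.059*xd,xd)
E
```

```text
held 0.0698176118256463 (np.float64(19.0), array([0.05490347, 0.05974293, 0.05481949]), array([ 0.50010083, -0.06009985])) 12487
[(np.float64(22.0), array([0.05485957, 0.05498033, 0.05487964]), array([ 0.55603379, -0.04090628])), (np.float64(20.0), array([0.05465141, 0.05482179, 0.05487851]), array([ 0.54737466, -0.09617533]))] 0.04290664662366163
-98.90427805910532 0.055943269281525265 seat [ 0.50368994 -0.06101829] post(expected) [ 0.60999317 -0.07767307] [-0.98794831  0.15478415]
```

Emit:
move_arm:
  increments:
    - {"xyz": [0, 0, -1], "twist": [0, 0, 0], "hand": 0.3}
    - {"xyz": [0, 0, -2], "twist": [0, 0, 0], "hand": 0.3}
    - {"xyz": [0, 0, -2.5], "twist": [0, 0, 0], "hand": 0.3}
    - {"xyz": [0, 0, -2.7], "twist": [0, 0, 0], "hand": 0.3}
    - {"xyz": [0.15, -0.05, -2.7], "twist": [0, 0, 0], "hand": 0.3}
    - {"xyz": [0.3, -0.07, -2.7], "twist": [0, 0, 0], "hand": 0.3}
    - {"xyz": [0.42, -0.1, -2.7], "twist": [0, 0, 0], "hand": 0.3}
    - {"xyz": [0.5, -0.11, -2.7], "twist": [0, 0, 0], "hand": 0.3}

```text
time: 7.02
ee_pos: [0.4992, -0.0604, 0.0138]
eef_rot: [0.0, 0.997, -0.079, -0.006]
contact_force: [-10.6, 2.9, 19.3]
grip_width: 0.0551
grip_force: 46.2
```

Emit:
move_arm:
  increments:
    - {"xyz": [0, 0, 0], "twist": [0, 0, 0], "hand": 0.3}
    - {"xyz": [0, 0, 0], "twist": [0, 0, 0], "hand": 0.3}
    - {"xyz": [0, 0, 0], "twist": [0, 0, 0], "hand": 0.3}
    - {"xyz": [0, 0, 0], "twist": [0, 0, 0], "hand": 0.3}
    - {"xyz": [0, 0, 0], "twist": [0, 0, 0], "hand": 0.3}
    - {"xyz": [0, 0, 0], "twist": [0, 0, 0], "hand": 0.3}
    - {"xyz": [0, 0, 0], "twist": [0, 0, 0], "hand": 0.3}
    - {"xyz": [0, 0, 0], "twist": [0, 0, 0], "hand": 0.3}

```text
time: 7.68
ee_pos: [0.4992, -0.0603, 0.0138]
eef_rot: [0.0, 0.997, -0.079, -0.006]
contact_force: [-9.7, 2.8, 18.1]
grip_width: 0.0555
grip_force: 46.1
```

Emit:
move_arm:
  increments:
    - {"xyz": [0, 0, 0.05], "twist": [0, 0, 0], "hand": 0.3}
    - {"xyz": [0, 0, 0.1], "twist": [0, 0, 0], "hand": 0.3}
    - {"xyz": [0, 0, 0.12], "twist": [0, 0, 0], "hand": 0.3}
    - {"xyz": [0, 0, 0.12], "twist": [0, 0, 0], "hand": 0.3}
    - {"xyz": [0, 0, 0.12], "twist": [0, 0, 0], "hand": 0.3}
    - {"xyz": [0, 0, 0.12], "twist": [0, 0, 0], "hand": 0.3}
    - {"xyz": [0, 0, 0.12], "twist": [0, 0, 0], "hand": 0.3}
    - {"xyz": [0, 0, 0.12], "twist": [0, 0, 0], "hand": 0.3}

```text
time: 8.35
ee_pos: [0.5051, -0.0614, 0.0143]
eef_rot: [-0.0, 0.997, -0.079, -0.0]
contact_force: [-0.7, 0.1, -1.9]
grip_width: 0.0558
grip_force: 43.7
```

Emit:
move_arm:
  increments:
    - {"xyz": [0.05, -0.01, 0], "twist": [0, 0, 0], "hand": 0.3}
    - {"xyz": [0.1, -0.015, -0.03], "twist": [0, 0, 0], "hand": 0.3}
    - {"xyz": [0.1, -0.015, -0.05], "twist": [0, 0, 0], "hand": 0.3}
    - {"xyz": [0.1, -0.015, -0.05], "twist": [0, 0, 0], "hand": 0.3}
    - {"xyz": [0.1, -0.015, -0.05], "twist": [0, 0, 0], "hand": 0.3}
    - {"xyz": [0.1, -0.015, -0.05], "twist": [0, 0, 0], "hand": 0.3}
    - {"xyz": [0.1, -0.015, -0.05], "twist": [0, 0, 0], "hand": 0.3}
    - {"xyz": [0.1, -0.015, -0.05], "twist": [0, 0, 0], "hand": 0.3}

```text
time: 9.02
ee_pos: [0.5054, -0.0613, 0.0139]
eef_rot: [-0.0, 0.997, -0.079, -0.001]
contact_force: [-2.4, 0.8, -0.3]
grip_width: 0.0553
grip_force: 43.7
```

```bash
python3 - <<'E'
from h import *
st=observe();p,d=snapshot("wrist");np.savez("w4.npz",p=p,d=d,st=np.r_[st["ee_pos"],st["eef_rot"]]);cv2.imwrite("pics/w6.png",p[:320])
P=pose("wrist",st);C=cloud(d,P)
hsv=cv2.cvtColor(p,cv2.COLOR_BGR2HSV)
m=(abs(C[...,2]-.043)<.004)&(hsv[...,1]<60)&(hsv[...,2]>70)
A=C[m][:,:2];c=np.array([[.5565,-.0408],[.5476,-.0963],[.505,-.0612]])
A=A[np.min(np.linalg.norm(A[:,None]-c,axis=2),1)<.034]
for i in range(5):
    l=np.argmin(np.linalg.norm(A[:,None]-c,axis=2),1);r=[hexfit(A[l==b]) for b in range(3)];c=np.array([q[2] for q in r])
for q in r:print(q)
print([np.linalg.norm(c[i]-c[j]).round(4) for i,j in((0,1),(0,2),(1,2))])
E
```

```text
(np.float64(20.5), array([0.05478876, 0.05518883, 0.05499077]), array([ 0.55627176, -0.04069663]))
(np.float64(20.5), array([0.05472939, 0.05473286, 0.05478121]), array([ 0.54768427, -0.09628967]))
(np.float64(20.5), array([0.05488082, 0.0614359 , 0.05475105]), array([ 0.5047041 , -0.06121492]))
[np.float64(0.0563), np.float64(0.0555), np.float64(0.0555)]
```

View pics/w6.png

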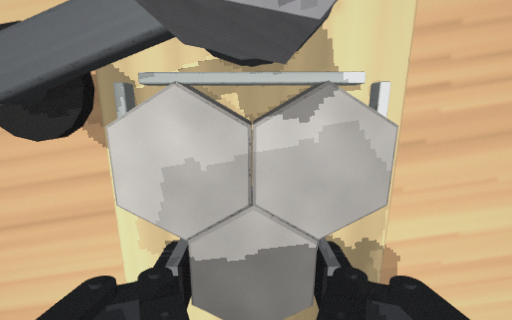

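The three tops meet with thin, even seams: the joint is at (252,205) and the fitted centre distances are about 56 mm. Releasing and moving on to the collar.

Emit:
move_arm:
  increments:
    - {"xyz": [0, 0, 0], "twist": [0, 0, 0], "hand": 0.85}
    - {"xyz": [0, 0, 0], "twist": [0, 0, 0], "hand": 0.85}
    - {"xyz": [0, 0, 0], "twist": [0, 0, 0], "hand": 0.85}
    - {"xyz": [0, 0, 0], "twist": [0, 0, 0], "hand": 0.85}
    - {"xyz": [0, 0, 2], "twist": [0, 0, 0], "hand": 0.85}
    - {"xyz": [0, 0, 5], "twist": [0, 0, 0], "hand": 0.85}
    - {"xyz": [0, 0, 9], "twist": [0, 0, -0.12], "hand": 1}
    - {"xyz": [0, 0, 13], "twist": [0, 0, -0.24], "hand": 1}

```text
time: 9.73
ee_pos: [0.5057, -0.0616, 0.1451]
eef_rot: [-0.0, 0.98, -0.201, -0.001]
contact_force: [0.9, 0.3, -1.0]
grip_width: 0.0855
grip_force: 0.0
```

Emit:
move_arm:
  increments:
    - {"xyz": [0, 0, 2.6], "twist": [0, 0, -0.12], "hand": 1}
    - {"xyz": [3, -0.4, 2.6], "twist": [0, 0, -0.24], "hand": 1}
    - {"xyz": [6.5, -1, 2.6], "twist": [0, 0, -0.36], "hand": 1}
    - {"xyz": [10.4, -1.6, 2.6], "twist": [0, 0, -0.484], "hand": 1}
    - {"xyz": [10.4, -1.6, 2.6], "twist": [0, 0, -0.484], "hand": 1}
    - {"xyz": [10.4, -1.6, 2.6], "twist": [0, 0, -0.484], "hand": 1}
    - {"xyz": [10.4, -1.6, 2.6], "twist": [0, 0, -0.484], "hand": 1}
    - {"xyz": [10.4, -1.6, 2.6], "twist": [0, 0, -0.484], "hand": 1}

```text
time: 10.4
ee_pos: [0.6087, -0.0773, 0.1698]
eef_rot: [0.0, 0.904, -0.427, -0.001]
contact_force: [-0.3, -0.3, 1.2]
grip_width: 0.0855
grip_force: 0.0
```

```bash
python3 - <<'E'
from h import *
st=observe();p,d=snapshot("wrist");cv2.imwrite("pics/w7.png",p)
print(st["time"],st["ee_pos"],st["eef_rot"],st["joint_pos"].round(2),np.abs(st["qvel"]).max())
P=pose("wrist",st);C=cloud(d,P)
m=(abs(C[...,2]-.117)<.003)&(np.linalg.norm(C[...,:2]-[.6098,-.0777],axis=2)<.032)
A=plane(np.c_[np.where(m)[::-1]],P,.117)[:,:2];print(len(A),hexfit(A))
p,d=snapshot("top");np.savez("top1.npz",p=p,d=d)
E
```

```text
10.4 [ 0.60874536 -0.07734441  0.16982611] [ 1.53485592e-04  9.04396275e-01 -4.26692915e-01 -7.14551730e-04] [ 0.05  0.62  0.07  1.61 -0.05  0.91 -2.31] 0.009664869480000697
3182 (np.float64(41.0), array([0.04468263, 0.0453015 , 0.04539678]), array([ 0.61009686, -0.07810056]))
```

View pics/w7.png

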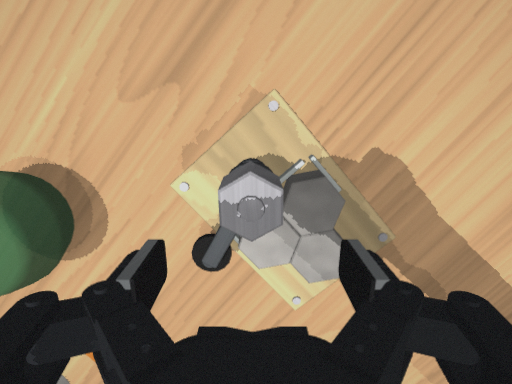

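The open fingers (150,270 and 355,270) straddle the collar, its flats lie square to the closing line, and the packed trio is at (295,225). Descending and gripping.

Emit:
move_arm:
  increments:
    - {"xyz": [0.1, -0.05, -2.5], "twist": [0, 0, 0], "hand": 1}
    - {"xyz": [0.1, -0.05, -5], "twist": [0, 0, 0], "hand": 1}
    - {"xyz": [0.1, -0.05, -7.5], "twist": [0, 0, 0], "hand": 1}
    - {"xyz": [0.1, -0.05, -8.6], "twist": [0, 0, 0], "hand": 1}
    - {"xyz": [0.1, -0.05, -8.6], "twist": [0, 0, 0], "hand": 1}
    - {"xyz": [0.1, -0.05, -8.6], "twist": [0, 0, 0], "hand": 0.6}
    - {"xyz": [0.1, -0.05, -8.6], "twist": [0, 0, 0], "hand": 0.4}
    - {"xyz": [0.1, -0.05, -8.6], "twist": [0, 0, 0], "hand": 0.3}
  newtons: 80

```text
time: 11.17
ee_pos: [0.6123, -0.0782, 0.0859]
eef_rot: [-0.001, 0.904, -0.427, 0.002]
contact_force: [1.1, -0.8, 0.5]
grip_width: 0.0516
grip_force: 0.0
```

Emit:
move_arm:
  increments:
    - {"xyz": [0, 0, 0], "twist": [0, 0, 0], "hand": 0.3}
    - {"xyz": [0, 0, 0], "twist": [0, 0, 0], "hand": 0.3}
    - {"xyz": [0, 0, 0], "twist": [0, 0, 0], "hand": 0.3}
    - {"xyz": [0, 0, 0], "twist": [0, 0, 0], "hand": 0.3}
    - {"xyz": [0, 0, 0.1], "twist": [0, 0, 0], "hand": 0.3}
    - {"xyz": [0, 0, 0.3], "twist": [0, 0, 0], "hand": 0.3}
    - {"xyz": [0, 0, 0.5], "twist": [0, 0, 0], "hand": 0.3}
    - {"xyz": [0, 0, 0.6], "twist": [0, 0, 0], "hand": 0.3}
  newtons: 80

```text
time: 11.83
ee_pos: [0.6117, -0.0785, 0.0893]
eef_rot: [0.0, 0.904, -0.427, 0.001]
contact_force: [3.8, -2.3, -9.6]
grip_width: 0.0451
grip_force: 82.6
```

Emit:
move_arm:
  increments:
    - {"xyz": [-0.1, 0.05, 0.3], "twist": [0, 0, 0], "hand": 0.3}
    - {"xyz": [-0.15, 0.05, 0.6], "twist": [0, 0, 0], "hand": 0.3}
    - {"xyz": [-0.15, 0.05, 0.9], "twist": [0, 0, 0], "hand": 0.3}
    - {"xyz": [-0.15, 0.05, 1.2], "twist": [0, 0, 0], "hand": 0.3}
    - {"xyz": [-0.15, 0.05, 1.3], "twist": [0, 0, 0], "hand": 0.3}
    - {"xyz": [-0.15, 0.05, 1.3], "twist": [0, 0, 0], "hand": 0.3}
    - {"xyz": [-0.15, 0.05, 1.3], "twist": [0, 0, 0], "hand": 0.3}
    - {"xyz": [-0.15, 0.05, 1.3], "twist": [0, 0, 0], "hand": 0.3}

```text
time: 12.5
ee_pos: [0.6116, -0.0785, 0.1023]
eef_rot: [-0.0, 0.904, -0.427, 0.002]
contact_force: [5.8, -1.7, -12.3]
grip_width: 0.0448
grip_force: 83.2
```

Emit:
move_arm:
  increments:
    - {"xyz": [0.1, 0, 0.15], "twist": [0, 0, 0], "hand": 0.3}
    - {"xyz": [0.2, -0.05, 0.15], "twist": [0, 0, 0], "hand": 0.3}
    - {"xyz": [0.2, -0.05, 0.15], "twist": [0, 0, 0], "hand": 0.3}
    - {"xyz": [0.2, -0.05, 0.15], "twist": [0, 0, 0.03], "hand": 0.3}
    - {"xyz": [0.2, -0.05, 0.15], "twist": [0, 0, 0.06], "hand": 0.3}
    - {"xyz": [0.2, -0.05, 0.15], "twist": [0, 0, 0.1], "hand": 0.3}
    - {"xyz": [0.2, -0.05, 0.15], "twist": [0, 0, 0.1], "hand": 0.3}
    - {"xyz": [0.2, -0.05, 0.15], "twist": [0, 0, 0.1], "hand": 0.3}

```text
time: 13.17
ee_pos: [0.6117, -0.0784, 0.1035]
eef_rot: [0.0, 0.924, -0.381, 0.0]
contact_force: [4.1, -2.1, -14.6]
grip_width: 0.0448
grip_force: 83.4
```

```bash
python3 - <<'E'
from h import *
st=observe();p,d=snapshot("wrist")
print(st["time"],st["ee_pos"],st["contact_force"],st["wrist_torque"],2*np.arctan2(st["eef_rot"][2],st["eef_rot"][1]))
P=pose("wrist",st);C=cloud(d,P)
m=(abs(C[...,2]-.132)<.02)&(np.linalg.norm(C[...,:2]-[.6098,-.0777],axis=2)<.02)
print(np.percentile(C[m][:,2],[5,25,50,75,90]),m.sum())
E
```

```text
13.1667 [ 0.61174522 -0.07835707  0.10349922] [  4.12379016  -2.0800742  -14.6498643 ] [-0.40161436 -1.28971143  0.06565831] -0.782225625468346
[0.13316246 0.13369453 0.13406178 0.13443898 0.13477861] 5787
```

Emit:
move_arm:
  increments:
    - {"xyz": [0.05, 0, 0], "twist": [0, 0, 0.06], "hand": 0.3}
    - {"xyz": [0.05, 0, 0], "twist": [0, 0, 0.17], "hand": 0.3}
    - {"xyz": [0.05, 0, 0], "twist": [0, 0, 0.29], "hand": 0.3}
    - {"xyz": [0.05, 0, 0], "twist": [0, 0, 0.41], "hand": 0.3}
    - {"xyz": [0.05, 0, 0], "twist": [0, 0, 0.53], "hand": 0.3}
    - {"xyz": [0.05, 0, 0], "twist": [0, 0, 0.65], "hand": 0.3}
    - {"xyz": [0.05, 0, 0], "twist": [0, 0, 0.77], "hand": 0.3}
    - {"xyz": [0.05, 0, 0], "twist": [0, 0, 0.84], "hand": 0.3}

```text
time: 13.88
ee_pos: [0.6119, -0.0773, 0.1034]
eef_rot: [-0.001, 1.0, 0.031, -0.0]
contact_force: [5.0, 0.0, -13.6]
grip_width: 0.0447
grip_force: 83.4
```

Emit:
move_arm:
  increments:
    - {"xyz": [0, 0, -0.1], "twist": [0, 0, 0], "hand": 0.3}
    - {"xyz": [0, 0, -0.2], "twist": [0, 0, 0], "hand": 0.3}
    - {"xyz": [0, 0, -0.3], "twist": [0, 0, 0], "hand": 0.3}
    - {"xyz": [0, 0, -0.4], "twist": [0, 0, 0], "hand": 0.3}
    - {"xyz": [0, 0, -0.5], "twist": [0, 0, 0], "hand": 0.3}
    - {"xyz": [0, 0, -0.55], "twist": [0, 0, 0], "hand": 0.3}
    - {"xyz": [0, 0, -0.6], "twist": [0, 0, 0], "hand": 0.3}
    - {"xyz": [0, 0, -0.6], "twist": [0, 0, 0], "hand": 0.3}

```text
time: 14.55
ee_pos: [0.6119, -0.0774, 0.0984]
eef_rot: [-0.0, 1.0, 0.029, -0.0]
contact_force: [4.2, 1.8, -12.6]
grip_width: 0.0449
grip_force: 83.7
```

Emit:
move_arm:
  increments:
    - {"xyz": [0.1, -0.05, -0.05], "twist": [0, 0, 0], "hand": 0.3}
    - {"xyz": [0.1, -0.05, -0.1], "twist": [0, 0, 0], "hand": 0.3}
    - {"xyz": [0.1, -0.05, -0.15], "twist": [0, 0, 0], "hand": 0.3}
    - {"xyz": [0.1, -0.05, -0.15], "twist": [0, 0, 0], "hand": 0.3}
    - {"xyz": [0.1, -0.05, -0.15], "twist": [0, 0, 0], "hand": 0.3}
    - {"xyz": [0.1, -0.05, -0.15], "twist": [0, 0, 0], "hand": 0.3}
    - {"xyz": [0.1, -0.05, -0.15], "twist": [0, 0, 0], "hand": 0.3}
    - {"xyz": [0.1, -0.05, -0.15], "twist": [0, 0, 0], "hand": 0.3}

```text
time: 15.22
ee_pos: [0.6121, -0.0774, 0.0972]
eef_rot: [-0.001, 1.0, 0.029, -0.001]
contact_force: [-1.8, 5.3, -4.6]
grip_width: 0.0445
grip_force: 84.8
```

Emit:
move_arm:
  increments:
    - {"xyz": [-0.03, 0.07, -0.05], "twist": [0, 0, 0.015], "hand": 0.3}
    - {"xyz": [-0.03, 0.07, -0.07], "twist": [0, 0, 0.03], "hand": 0.3}
    - {"xyz": [-0.03, 0.07, -0.07], "twist": [0, 0, 0.045], "hand": 0.3}
    - {"xyz": [-0.03, 0.07, -0.07], "twist": [0, 0, 0.06], "hand": 0.3}
    - {"xyz": [-0.03, 0.07, -0.07], "twist": [0, 0, 0.075], "hand": 0.3}
    - {"xyz": [-0.03, 0.07, -0.07], "twist": [0, 0, 0.09], "hand": 0.3}
    - {"xyz": [-0.03, 0.07, -0.07], "twist": [0, 0, 0.1], "hand": 0.3}
    - {"xyz": [-0.03, 0.07, -0.07], "twist": [0, 0, 0.1], "hand": 0.3}

```text
time: 15.88
ee_pos: [0.612, -0.0774, 0.0949]
eef_rot: [-0.001, 0.997, 0.079, -0.001]
contact_force: [-0.5, 5.2, -14.0]
grip_width: 0.0446
grip_force: 83.9
```

Emit:
move_arm:
  increments:
    - {"xyz": [0, 0, 0], "twist": [0, 0, 0.01], "hand": 0.3}
    - {"xyz": [0, 0, 0], "twist": [0, 0, 0.02], "hand": 0.3}
    - {"xyz": [0, 0, 0], "twist": [0, 0, 0.03], "hand": 0.3}
    - {"xyz": [0, 0, 0], "twist": [0, 0, 0.04], "hand": 0.3}
    - {"xyz": [0, 0, 0], "twist": [0, 0, 0.05], "hand": 0.3}
    - {"xyz": [0, 0, 0], "twist": [0, 0, 0.06], "hand": 0.3}
    - {"xyz": [0, 0, 0], "twist": [0, 0, 0.07], "hand": 0.3}
    - {"xyz": [0, 0, 0], "twist": [0, 0, 0.07], "hand": 0.3}

```text
time: 16.55
ee_pos: [0.612, -0.0772, 0.0956]
eef_rot: [-0.001, 0.993, 0.114, -0.001]
contact_force: [-1.0, 5.5, -10.0]
grip_width: 0.0454
grip_force: 83.8
```

Emit:
move_arm:
  increments:
    - {"xyz": [0, 0, -0.1], "twist": [0, 0, -0.015], "hand": 0.3}
    - {"xyz": [0, 0, -0.2], "twist": [0, 0, -0.03], "hand": 0.3}
    - {"xyz": [0, 0, -0.3], "twist": [0, 0, -0.03], "hand": 0.3}
    - {"xyz": [0, 0, -0.3], "twist": [0, 0, -0.03], "hand": 0.3}
    - {"xyz": [0, 0, -0.3], "twist": [0, 0, -0.03], "hand": 0.3}
    - {"xyz": [0, 0, -0.3], "twist": [0, 0, -0.03], "hand": 0.3}
    - {"xyz": [0, 0, -0.3], "twist": [0, 0, -0.03], "hand": 0.3}
    - {"xyz": [0, 0, -0.3], "twist": [0, 0, -0.03], "hand": 0.3}

```text
time: 17.22
ee_pos: [0.612, -0.0773, 0.0928]
eef_rot: [-0.0, 0.995, 0.099, -0.001]
contact_force: [-1.2, 5.1, -10.3]
grip_width: 0.0446
grip_force: 84.0
```

```bash
python3 - <<'E'
from h import *
st=observe();p,d=snapshot("wrist")
print(st["time"],st["ee_pos"],st["contact_force"],st["wrist_torque"],2*np.arctan2(st["eef_rot"][2],st["eef_rot"][1]))
P=pose("wrist",st);C=cloud(d,P)
m=(abs(C[...,2]-.132)<.025)&(np.linalg.norm(C[...,:2]-[.6098,-.0777],axis=2)<.02)
print(np.percentile(C[m][:,2],[5,25,50,75,90]),m.sum())
E
```

```text
17.2167 [ 0.61199697 -0.0772667   0.09277433] [ -1.18320421   5.08405266 -10.31006087] [1.36799311 0.23280025 0.0370557 ] 0.19861445295844307
[0.12244616 0.12297238 0.12334587 0.12370754 0.12405972] 5777
```

Emit:
move_arm:
  increments:
    - {"xyz": [0, 0.05, -0.1], "twist": [0, 0, 0], "hand": 0.3}
    - {"xyz": [0, 0.1, -0.2], "twist": [0, 0, 0], "hand": 0.3}
    - {"xyz": [0, 0.1, -0.3], "twist": [0, 0, 0], "hand": 0.3}
    - {"xyz": [0, 0.1, -0.4], "twist": [0, 0, 0], "hand": 0.3}
    - {"xyz": [0, 0.1, -0.5], "twist": [0, 0, 0], "hand": 0.3}
    - {"xyz": [0, 0.1, -0.55], "twist": [0, 0, 0], "hand": 0.3}
    - {"xyz": [0, 0.1, -0.55], "twist": [0, 0, 0], "hand": 0.3}
    - {"xyz": [0, 0.1, -0.55], "twist": [0, 0, 0], "hand": 0.3}

```text
time: 17.93
ee_pos: [0.6122, -0.0772, 0.0883]
eef_rot: [0.0, 0.995, 0.099, -0.001]
contact_force: [-4.4, 3.3, -5.0]
grip_width: 0.045
grip_force: 85.1
```

```bash
python3 - <<'E'
from h import *
st=observe();p,d=snapshot("wrist")
print(st["time"],st["ee_pos"],st["contact_force"],st["wrist_torque"],2*np.arctan2(st["eef_rot"][2],st["eef_rot"][1]))
P=pose("wrist",st);C=cloud(d,P)
m=(abs(C[...,2]-.132)<.025)&(np.linalg.norm(C[...,:2]-[.6098,-.0777],axis=2)<.02)
print(np.percentile(C[m][:,2],[5,25,50,75,90]),m.sum())
E
```

```text
17.9333 [ 0.61216145 -0.07721049  0.08825393] [-4.41410148  3.34503866 -4.95513594] [1.15544773 0.95019433 0.06522047] 0.19751295759050175
[0.11799527 0.11857929 0.11901388 0.11948229 0.11997934] 5744
```

Emit:
move_arm:
  increments:
    - {"xyz": [0, 0, -0.03], "twist": [0, 0, 0], "hand": 0.5}
    - {"xyz": [0, 0, -0.03], "twist": [0, 0, 0], "hand": 0.7}
    - {"xyz": [0, 0, 0], "twist": [0, 0, 0], "hand": 1}
    - {"xyz": [0, 0, 0], "twist": [0, 0, 0], "hand": 1}
    - {"xyz": [0, 0, 0], "twist": [0, 0, 0], "hand": 1}
    - {"xyz": [0, 0, 0], "twist": [0, 0, 0], "hand": 1}
    - {"xyz": [0, 0, 2], "twist": [0, 0, 0], "hand": 1}
    - {"xyz": [0, 0, 4], "twist": [0, 0, 0], "hand": 1}

```text
time: 18.65
ee_pos: [0.6122, -0.0773, 0.1274]
eef_rot: [0.0, 0.995, 0.099, -0.001]
contact_force: [0.7, -0.2, 0.2]
grip_width: 0.0854
grip_force: 0.0
```

Emit:
move_arm:
  increments:
    - {"xyz": [0, 0, 3], "twist": [0, 0, 0], "hand": 1}
    - {"xyz": [0, 0, 6], "twist": [0, 0, 0], "hand": 1}
    - {"xyz": [0, 0, 9], "twist": [0, 0, 0], "hand": 1}
    - {"xyz": [0, 0, 12], "twist": [0, 0, 0], "hand": 1}
    - {"xyz": [0, 0, 12], "twist": [0, 0, 0], "hand": 1}
    - {"xyz": [0, 0, 12], "twist": [0, 0, 0], "hand": 1}
    - {"xyz": [0, 0, 12], "twist": [0, 0, 0], "hand": 1}
    - {"xyz": [0, 0, 12], "twist": [0, 0, 0], "hand": 1}

```text
time: 19.32
ee_pos: [0.6119, -0.077, 0.2464]
eef_rot: [-0.0, 0.995, 0.099, -0.001]
contact_force: [-0.9, 0.0, -1.7]
grip_width: 0.0855
grip_force: 0.0
```

```bash
python3 - <<'E'
from h import *
st=observe();p,d=snapshot("wrist");cv2.imwrite("pics/w8.png",p)
print(st["time"],st["ee_pos"],st["contact_force"])
P=pose("wrist",st);C=cloud(d,P)
m=(abs(C[...,2]-.117)<.01)&(np.linalg.norm(C[...,:2]-[.610,-.078],axis=2)<.032)
A=plane(np.c_[np.where(m)[::-1]],P,.118)[:,:2];print(np.median(C[m][:,2]),hexfit(A))
E
```

```text
19.3167 [ 0.61193551 -0.07699474  0.24643207] [-0.87634004  0.02160298 -1.69700736]
0.11769357327855179 (np.float64(42.0), array([0.04639436, 0.04479484, 0.04637942]), array([ 0.61075229, -0.07734792]))
```

View pics/w8.png

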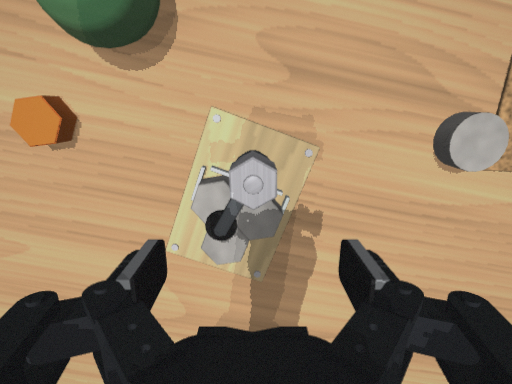

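The collar top reads 118 mm, about 1 mm up, so it is seated in the notch. The arm runs from (253,185) to the pad at (221,225), which sits over the point where the three blocks meet. The blocks are still snug and the gripper is clear.

```bash
python3 -c "from bench import hand_in;print(hand_in())"
```

```text
the job is handed in; nothing more can be done
None
```

The job is handed in: the loose block lies snug against both packed blocks, and the collar is locked in its notch at about 1.10 rad with the pad down on all three. It took about 19 s, and the only other things on the table I checked afterwards were those in the last wrist picture.

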